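Clear the open call on a four-key call box by feel

ROBOT

A 6-joint arm with a two-finger parallel gripper is mounted at the origin on a cart in front of the work surface, level with it; the furniture and walls round the work are solid. World frame = base frame: x ahead of the robot, y to its left, z up, the work surface at z = 0. Lengths are in m, angles in rad, forces in N, time in s.
With the tool pointing down it reaches from about 0.35 to 0.975 m from the base axis. Payload 7.1 kg.
Tool frame: the origin (TCP) lies on the centre line of the jaws, within the pads' length; the fingertips stand 14 mm ahead of it and the grasp point (between the pads) lies 5 mm behind it (arm.tcp_to_tips is the z of the fingertips in the tool frame, in m); z points along the fingers, y is the direction in which the jaws open and shut (so a half turn about z gives the same grasp; the last joint's range is limited). The gripper opens to 88 mm and grips with 3 to 60 N. Pads are 20 mm wide; open, the fingers measure 115 mm over their backs; the gripper's body (75 mm by 178 mm) begins 61 mm behind the grasp point.
Start: joints at [1.201, 0.423, 1.63, -0, 1.089, -0.019], TCP at [0.215, 0.587, 0.237] pointing down, gripper open.
Joint ranges: [-3, 3], [-0.9, 2.11], [0.09, 2.58], [-1.31, 4.45], [0.11, 2.69], [-2.54, 2.54]. Speed limits (rad/s): [2.39, 2.39, 3.01, 3.14, 3.14, 3.14].

INTERFACE

Orientations are given as a 3x3 rotation matrix whose columns are the frame's x, y, z axes.
In Python, from station import sensors, optics, order, arm gives the robot as it stands.
- The arm moves only by the tool drive_tool, never from a script. Its arguments are lists of equal length, an entry for each row: "translation": the shift along the tool's x, y, z in m, a list of three; "angular": the turn, a rotation vector about the tool's x, y, z in degrees, a list of three; "hand": the closure in counts, from 0 (fully open) to 255 (shut). A call has 1 to 5 rows; each row shifts and turns the pose as measured when the row begins, along the tool's axes as they then stand; what a row does not reach is not made up. A row lasts 1/12 s, in which the tool goes at most 41.7 mm and 7.16 degrees, less where a joint would pass 70% of its speed; a pose out of reach is approached as far as the arm can. A call is refused whole if a number of a shift passes 0.0417 or a number of a turn 7.16, either way. A call with a gripper value outside its range is refused whole. The fingers move at their own pace and stop on an object; "grip_force" is the grip in N (left out, the last holds). Time passes only in rows, so rows that do not move let the fingers close. It gives the time, the measured TCP pose, the force and the opening at its end, in the units of the state.
- sensors.state(): the state, without advancing time (a new reading comes with each control period).
- optics.camera(name): name is "scene" or "side" or "wrist"; returns a dict with "frame" (420x560x3 uint8, red, green, blue), "K" (3x3 intrinsics, pixels), "D" ([k1, k2, p1, p2, k3] as OpenCV has them; the pictures are not rectified), "eye" and "orientation" of the camera in the world; the wrist camera has in their place "T_tool_cam" (4x4, takes a point from camera to tool coordinates, whose origin is the TCP and whose axes are the flange's). Camera axes: x right, y up, looking along -z (the intrinsics and any distortion apply to the point x, -y, -z); pixel columns grow to the right and rows downward; lengths in m; the calibration is good to about 2 mm. A picture is of the moment at which its call begins: read the wrist's pose just before it. There is no depth.
- order.sign_off(): hands the job in, once; it reports no verdict.
The state is a dict: "t": time; "joint_positions": joint angles; "qvel": joint speeds; "effort": joint torques, N m; "ee_pos": TCP position; "ee_rot": TCP orientation; "force": force on the tool from outside, world axes, zero at the start; "moment": the same for the moment, N m; "opening": finger opening in m.
Only numpy, scipy, OpenCV 4.12 (cv2) and the standard library are available. Lean on these libraries where they do the work, as an engineer would, in place of code of your own. Each camera call takes 0.05 s, during which the arm holds its last target. There are 200 camera calls.

TASK

One call is still open on the wireless call box: one of its four identical keys is latched down. With a fingertip, first tap all four keys lightly, one after the other from left to right, to feel which one sits lower and firmer, without switching any of them; then go back to that key and press it fully down and let go, so that it pops up and all four keys stand up. Pick nothing up and leave the things around the box where they are.

Things in the scene. Friction and masses are not known exactly. Their poses are not given: they have to be found in the camera images.
- call_box: call box fixed on the table: light grey, 104 mm deep, 244 mm long, top 46 mm above the table; black aerial stub at the back left (x 53 to 70, y 95 mm), 68 mm high. Four identical square ivory push-push keys stand in a row on top, 54 mm apart, at x = -6 mm. Origin: centre of the underside, on the table; x to the back, y along the row to the left, z up
- key_1_top (a point): centre of the top of the leftmost key (30 x 30 mm, flat, moves straight down). Its top stands 58 mm above the table when up, 54.2 mm when latched down, 48 mm at the stop; so do those of the other keys. Exactly one key is latched at the start
- key_2_top (a point): centre of the top of the second from the left key (30 x 30 mm, flat, moves straight down). Each key has one spring: an up key gives way from 1.2 N, plus 0.3 N a mm, to 4.2 N at the stop; a latched one does not give below 2.3 N
- key_3_top (a point): centre of the top of the third from the left key (30 x 30 mm, flat, moves straight down). Any key pushed to 49 mm above the table or lower (3.9 N) changes over when let go: an up key stays latched, a latched key comes up; pushed only to 51 mm or higher it returns to where it was
- key_4_top (a point): centre of the top of the rightmost key (30 x 30 mm, flat, moves straight down). Works like the others
- pot_3: small white screw pot, 41 mm across, 34 mm high, loose, beside the box's right end; origin under its centre
- cup_2: round green sorting cup, 56 mm across, 21 mm high, loose, behind the box; origin under its centre
- marker_1: marker pen 134 mm long, 16 mm thick, lying loose in front of the box; origin under its middle, long along its y

How it is judged:
On the way, in this order (a step that is already met when the one before it is completed fails the run):
1. the leftmost key has been tapped (contact force between the fingers and key_1 above 0.5 N), for 0.02 s.
2. the second from the left key has been tapped (contact force between the fingers and key_2 above 0.5 N), for 0.02 s.
3. the third from the left key has been tapped (contact force between the fingers and key_3 above 0.5 N), for 0.02 s.
4. the rightmost key has been tapped (contact force between the fingers and key_4 above 0.5 N), for 0.02 s.
5. the finger is off the rightmost key again and the latched key is still down (contact force between the fingers and key_4 below 0.1 N and not (z of each of key_1_top, key_2_top, key_3_top, key_4_top in the frame of call_box above 0.0565 m)), for 0.1 s.
6. the latched key has been pressed and has popped up: all four keys are up (z of each of key_1_top, key_2_top, key_3_top, key_4_top in the frame of call_box above 0.0565 m), for 0.2 s.
At the end, for the whole second after the job is handed in: all four key tops stand at least 56.5 mm above the table (up, none latched) (all of step 6); the robot touches nothing.
It fails at once if a key that was up is pushed in more than 7 mm, as if to switch it on (distance of any of key_1_top, key_2_top, key_3_top, key_4_top from where it was at the start of the episode above 0.007 m).
It fails at once if the pot, the cup or the marker is lifted, carried or pushed away by more than 2 cm (distance of any of pot_3, cup_2, marker_1 from where it was at the start of the episode above 0.02 m).
It also fails if it takes over 45 s, if anything falls off the work surface, if the arm or the gripper's body presses on something with over 40 N, if the wrist force passes 120 N, or if a joint passes its speed limit or range.

## Working session

There is one attempt and no reset: what is moved stays moved. The work goes in short steps, Python scripts to look and compute and a tool call to move; the robot and the scene stay as the last step left them, time stands still between calls to the robot, and variables do not carry over. Pictures are saved under pics/ and viewed, about 8 in all and at most 12, crops included, and the job is handed in when it is done.

Besides the shell and the picture viewer there is one more tool, called after "Call:" by a JSON object that holds its "op" and its "data". drive_tool: Moves the arm, as the interface text tells. Its arguments: {"type":"object","properties":{"translation":{"type":"array"},"angular":{"type":"array"},"hand":{"type":"array"},"grip_force":{"type":"number"}},"required":["translation","angular","hand"]}

```bash
ls; mkdir -p pics; python3 - <<'E'
from station import sensors, optics, arm
import cv2,numpy as np
s=sensors.state(); print(s, arm.tcp_to_tips)
ims=[]
for n in("scene","side"):
    c=optics.camera(n); print(n,c["K"],c["D"],c["eye"],c["orientation"])
    cv2.imwrite(f"pics/{n}0.png",c["frame"][:,:,::-1]); np.savez(f"{n}0.npz",**c)
E
```

```text
pics
{'t': 0.0, 'joint_positions': array([ 1.20099315e+00,  4.23835856e-01,  1.63068175e+00, -2.62514160e-05,
        1.08861373e+00, -1.90026888e-02]), 'qvel': array([ 0.00030558,  0.00080778,  0.00146239, -0.00171266,  0.00075506,
       -0.00065361]), 'effort': array([-2.49377859e-03, -5.44623864e+01, -2.73667842e+01,  6.40780781e-02,
        2.25798972e-02, -7.06999208e-05]), 'ee_pos': array([0.21457079, 0.58644129, 0.23590804]), 'ee_rot': array([[-9.39102114e-01,  3.43637796e-01, -5.34444804e-04],
       [ 3.43638211e-01,  9.39101005e-01, -1.44307644e-03],
       [ 6.00204462e-06, -1.53885179e-03, -9.99998816e-01]]), 'force': array([-0.39569629,  0.02136617,  0.35181694]), 'moment': array([ 0.00572648, -0.01113216, -0.00114511]), 'opening': 0.087839869683609} 0.014
scene [[506.48256747   0.         284.4933068 ]
 [  0.         506.48256747 210.11229935]
 [  0.           0.           1.        ]] [-0.1627765  0.         0.         0.         0.       ] [ 0.20518617 -0.37891842  0.72166923] [[ 0.78697059  0.4611882  -0.40985697]
 [-0.61694955  0.5958602  -0.51412437]
 [ 0.00710936  0.65746183  0.75345431]]
side [[479.62024126   0.         274.86725158]
 [  0.         479.62024126 208.06624804]
 [  0.           0.           1.        ]] [0.00858135 0.         0.         0.         0.        ] [ 0.50289587 -0.72863731  0.45475811] [[ 0.99691749  0.02624085 -0.07393876]
 [-0.07799614  0.43348229 -0.89778043]
 [ 0.00849262  0.90077995  0.43419276]]
```

View pics/scene0.png

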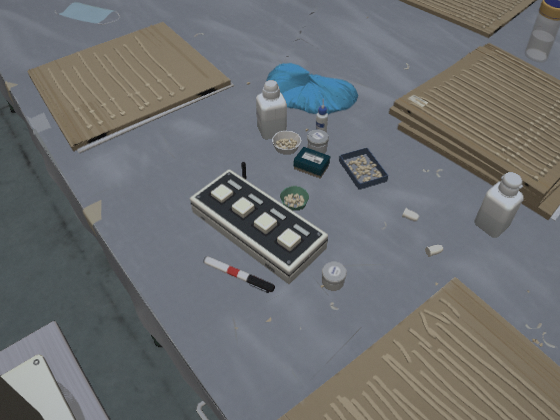

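View pics/side0.png

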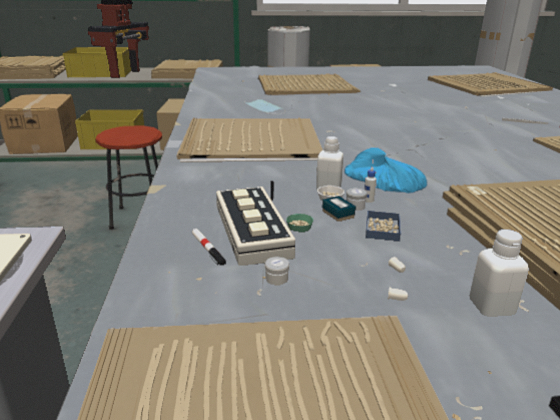

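The scene view shows the box with its four keys at about (222,193), (243,207), (265,223) and (289,239). The side view shows them at (238,193), (245,204), (251,215) and (258,229). The pot is at the right end, the cup behind and the marker in front. Next I triangulate the key tops.

```bash
cat > h.py <<'E'
import cv2,numpy as np
def ray(c,uv):
    p=cv2.undistortPoints(np.float64(uv).reshape(-1,1,2),c["K"],c["D"])[:,0]
    d=np.c_[p[:,0],-p[:,1],-np.ones(len(p))]@c["orientation"].T
    return c["eye"],d/np.linalg.norm(d,axis=1)[:,None]
def plane(c,uv,z):
    o,d=ray(c,uv); return o+d*((z-o[2])/d[:,2])[:,None]
def tri(c1,u1,c2,u2):
    o1,d1=ray(c1,u1);o2,d2=ray(c2,u2);P=[]
    for a,b in zip(d1,d2):
        t=np.linalg.lstsq(np.c_[a,-b],o2-o1,rcond=None)[0]
        p,q=o1+t[0]*a,o2+t[1]*b; P.append(np.r_[(p+q)/2,np.linalg.norm(p-q)])
    return np.array(P)
E
python3 - <<'E'
from h import *
C=[];U=[]
for n,seeds in(("scene",[(222,193),(243,207),(265,223),(289,239)]),("side",[(238,193),(245,204),(251,215),(258,229)])):
    c=dict(np.load(n+"0.npz")); f=c["frame"]; hsv=cv2.cvtColor(f,cv2.COLOR_RGB2HSV)
    u=[]
    for s in seeds:
        v=int(np.median(hsv[s[1]-1:s[1]+2,s[0]-1:s[0]+2,2]))
        m=(hsv[...,2]>v-22).astype(np.uint8)
        k,lab,st,cen=cv2.connectedComponentsWithStats(m,connectivity=4); l=lab[s[1],s[0]]
        print(n,s,f[s[1],s[0]],st[l],cen[l]); u.append(cen[l])
    C.append(c);U.append(np.array(u))
    print(plane(c,u,.058).round(4))
P=tri(C[0],U[0],C[1],U[1]);print(P.round(4)); print(np.linalg.norm(np.diff(P[:,:2],axis=0),axis=1))
big=[cv2.resize(C[0]["frame"][160:280,180:340],None,fx=5,fy=5,interpolation=2)]
cv2.imwrite("pics/z.png",big[0][:,:,::-1])
E
```

```text
scene (222, 193) [190 195 182] [212 185  20  15 162] [221.20987654 191.60493827]
scene (243, 207) [192 195 183] [233 198  20  15 176] [242.35227273 205.11363636]
scene (265, 223) [191 195 182] [255 213  21  16 190] [264.88947368 220.73157895]
scene (289, 239) [192 196 182] [278 229  22  17 210] [288.62857143 237.33809524]
[[0.5034 0.1784 0.058 ]
 [0.5149 0.1284 0.058 ]
 [0.5249 0.0755 0.058 ]
 [0.5346 0.0225 0.058 ]]
side (238, 193) [227 223 197] [233 189  15   7  75] [239.90666667 192.38666667]
side (245, 204) [222 218 191] [238 198  16   8  88] [245.54545455 201.42045455]
side (251, 215) [229 226 206] [244 210  16   8  98] [251.43877551 213.20408163]
side (258, 229) [231 228 209] [250 222  18   9 117] [258.11965812 226.2991453 ]
[[0.505  0.1695 0.058 ]
 [0.5154 0.1251 0.058 ]
 [0.5252 0.0724 0.058 ]
 [0.5352 0.0196 0.058 ]]
[[5.054e-01 1.827e-01 5.250e-02 1.000e-03]
 [5.157e-01 1.298e-01 5.590e-02 4.000e-04]
 [5.255e-01 7.660e-02 5.610e-02 5.000e-04]
 [5.354e-01 2.360e-02 5.600e-02 3.000e-04]]
[0.05387243 0.05409168 0.05394312]
```

Triangulation puts the keys 54 mm apart, as specified. Key 1 comes out about 3.5 mm lower than the others, so it is probably the latched one; the taps will check that. I turn the jaws along the row and close the fingers.

Call:
{"op": "drive_tool", "data": {"translation": [[0,0,0],[0,0,0],[0,0,0],[0,0,0],[0,0,0]], "angular": [[0,0,-7],[0,0,-7],[0,0,-7],[0,0,-7],[0,0,-3]], "hand": [255,255,255,255,255], "grip_force": 10}}

```text
t: 0.52
ee_pos: [0.214, 0.585, 0.2336]
ee_rot: [[-0.978, -0.206, -0.002], [-0.206, 0.978, -0.006], [0.003, -0.005, -1.0]]
force: [0.5, -0.2, -0.2]
opening: 0.0578
```

Call:
{"op": "drive_tool", "data": {"translation": [[-0.015,-0.035,0],[-0.015,-0.035,0],[-0.015,-0.035,0],[-0.015,-0.035,0],[-0.015,-0.035,0]], "angular": [[0,0,0],[0,0,0],[0,0,0],[0,0,0],[0,0,0]], "hand": [255,255,255,255,255]}}

```text
t: 0.93
ee_pos: [0.323, 0.4295, 0.2317]
ee_rot: [[-0.975, -0.221, -0.004], [-0.221, 0.975, -0.005], [0.005, -0.004, -1.0]]
force: [-0.0, 0.1, 0.2]
opening: 0.0245
```

Call:
{"op": "drive_tool", "data": {"translation": [[-0.016,-0.037,0],[-0.016,-0.037,0],[-0.016,-0.037,0],[-0.016,-0.037,0],[-0.016,-0.037,0]], "angular": [[0,0,2],[0,0,0],[0,0,0],[0,0,0],[0,0,0]], "hand": [255,255,255,255,255]}}

```text
t: 1.35
ee_pos: [0.439, 0.256, 0.2312]
ee_rot: [[-0.982, -0.187, -0.005], [-0.187, 0.982, -0.006], [0.006, -0.005, -1.0]]
force: [0.4, -0.5, 0.1]
opening: 0.0006
```

Call:
{"op": "drive_tool", "data": {"translation": [[-0.015,-0.03,0.01],[-0.012,-0.028,0.01],[-0.008,-0.02,0.01],[0,0,0.01],[0,0,0]], "angular": [[0,0,0],[0,0,0],[0,0,0],[0,0,0],[0,0,0]], "hand": [255,255,255,255,255]}}

```text
t: 1.77
ee_pos: [0.4931, 0.1752, 0.19]
ee_rot: [[-0.984, -0.179, -0.003], [-0.179, 0.984, -0.007], [0.005, -0.006, -1.0]]
force: [0.1, -0.4, 0.4]
opening: 0.0003
```

Call:
{"op": "drive_tool", "data": {"translation": [[-0.0135,0.005,0.02],[0,0,0.02],[0,0,0.02],[0,0,0],[0,0,0]], "angular": [[0,0,0],[0.3,0.3,0],[0,0,0],[0,0,0],[0,0,0]], "hand": [255,255,255,255,255]}}

```text
t: 2.18
ee_pos: [0.5039, 0.1861, 0.1289]
ee_rot: [[-0.984, -0.18, -0.008], [-0.18, 0.984, -0.012], [0.01, -0.01, -1.0]]
force: [0.5, -0.1, -0.1]
opening: 0.0006
```

```bash
python3 - <<'E'
from station import sensors, optics
import cv2,numpy as np
s=sensors.state(); print(s["ee_pos"],s["ee_rot"].round(3),s["force"])
w=optics.camera("wrist"); c=optics.camera("side")
T=w["T_tool_cam"]; print(T.round(3))
w["eye"]=s["ee_pos"]+s["ee_rot"]@T[:3,3]; w["orientation"]=s["ee_rot"]@T[:3,:3]; np.savez("wrist1.npz",**w)
z=cv2.resize(c["frame"][140:280,170:350],None,fx=2.4,fy=2.4,interpolation=2)
v=w["frame"].copy()
P=np.array([[.5054,.1827,.056],[.5157,.1298,.058],[.5255,.0766,.058],[.5354,.0236,.058]])
q=(P-w["eye"])@w["orientation"]*[1,-1,-1]
uv=cv2.projectPoints(q,np.zeros(3),np.zeros(3),w["K"],w["D"])[0][:,0]; print(uv)
for a in uv:
    if abs(a).max()<1e4: cv2.drawMarker(v,tuple(int(i) for i in a),(255,0,0),0,10)
o=np.zeros((420,800,3),np.uint8); v=cv2.resize(v,(400,300)); o[:300,:400]=v
z=cv2.resize(z,(400,311)); o[:311,400:]=z
cv2.imwrite("pics/w1.png",o[:,:,::-1])
E
```

```text
[0.50392389 0.18609872 0.12888562] [[-0.984 -0.18  -0.008]
 [-0.18   0.984 -0.012]
 [ 0.01  -0.01  -1.   ]] [ 0.49191472 -0.11193965 -0.06185825]
[[-0.002  0.958  0.287  0.078]
 [ 1.     0.001  0.001  0.   ]
 [ 0.001  0.287 -0.958 -0.147]
 [ 0.     0.     0.     1.   ]]
[[280.35819818 230.95097846]
 [210.88873357 232.36100553]
 [141.91200298 232.21844224]
 [ 74.19082335 232.2126222 ]]
```

View pics/w1.png

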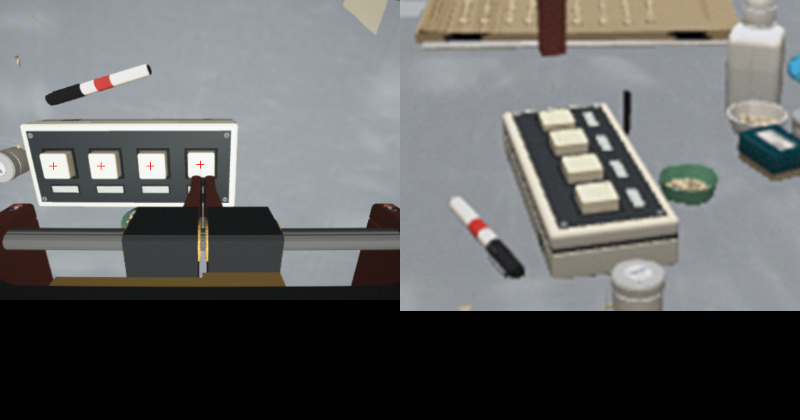

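The wrist view agrees with the triangulated points. The projected marks lie on the key centres to about 1 to 3 mm, with key 4 furthest off, roughly 2 mm towards the right. The side crop shows the fingertip above key 1 at (550,50). Now I go down on key 1.

Call:
{"op": "drive_tool", "data": {"translation": [[-0.001,-0.0035,0.02],[0,0,0.02],[0,0,0.01],[0,0,0],[0,0,0]], "angular": [[0,0,0],[0,0.5,0],[-0.5,0,0],[0,0,0],[0,0,0]], "hand": [255,255,255,255,255]}}

```text
t: 2.7
ee_pos: [0.5088, 0.1852, 0.085]
ee_rot: [[-0.983, -0.183, -0.007], [-0.183, 0.983, -0.0], [0.007, 0.001, -1.0]]
force: [0.3, 1.1, 0.1]
opening: 0.0006
```

Call:
{"op": "drive_tool", "data": {"translation": [[0,0,0.002],[0,0,0.002],[0,0,0.001],[0,0,0]], "angular": [[0,0,0],[0,0,0],[0,0,0],[0,0,0]], "hand": [255,255,255,255]}}

```text
t: 3.03
ee_pos: [0.5104, 0.186, 0.0831]
ee_rot: [[-0.983, -0.183, -0.002], [-0.183, 0.983, 0.001], [0.002, 0.002, -1.0]]
force: [0.4, 0.6, 0.3]
opening: 0.0003
```

Call:
{"op": "drive_tool", "data": {"translation": [[0.005,-0.0025,0.004],[0,0,0],[0,0,0]], "angular": [[0,0,0],[0,0,0],[0,0,0]], "hand": [255,255,255]}}

```text
t: 3.28
ee_pos: [0.5059, 0.1824, 0.0795]
ee_rot: [[-0.983, -0.183, -0.001], [-0.183, 0.983, 0.002], [0.001, 0.002, -1.0]]
force: [-0.5, 0.7, 0.1]
opening: 0.0004
```

Call:
{"op": "drive_tool", "data": {"translation": [[0,0,0.004]], "angular": [[0,0,0]], "hand": [255]}}

```text
t: 3.37
ee_pos: [0.5061, 0.1825, 0.0759]
ee_rot: [[-0.983, -0.183, -0.0], [-0.183, 0.983, 0.002], [-0.0, 0.002, -1.0]]
force: [0.2, 0.2, 0.8]
opening: 0.0004
```

Call:
{"op": "drive_tool", "data": {"translation": [[0,0,0]], "angular": [[0,0,0]], "hand": [255]}}

```text
t: 3.45
ee_pos: [0.5057, 0.1823, 0.0752]
ee_rot: [[-0.983, -0.183, -0.001], [-0.183, 0.983, 0.002], [0.001, 0.002, -1.0]]
force: [-0.2, -0.2, -0.2]
opening: 0.0004
```

Call:
{"op": "drive_tool", "data": {"translation": [[0,0,0.003],[0,0,0]], "angular": [[0,0,0],[0,0,0]], "hand": [255,255]}}

```text
t: 3.62
ee_pos: [0.5057, 0.1823, 0.0718]
ee_rot: [[-0.983, -0.183, -0.001], [-0.183, 0.983, 0.002], [0.001, 0.002, -1.0]]
force: [-0.6, 0.1, -0.7]
opening: 0.0002
```

Call:
{"op": "drive_tool", "data": {"translation": [[0,0,0.002],[0,0,0]], "angular": [[0,0,0],[0,0,0]], "hand": [255,255]}}

```text
t: 3.78
ee_pos: [0.5057, 0.1823, 0.0693]
ee_rot: [[-0.983, -0.183, -0.002], [-0.183, 0.983, 0.002], [0.001, 0.002, -1.0]]
force: [-0.8, 0.7, 0.8]
opening: 0.0007
```

Call:
{"op": "drive_tool", "data": {"translation": [[0,0,0.001]], "angular": [[0,0,0]], "hand": [255]}}

```text
t: 3.87
ee_pos: [0.5058, 0.1823, 0.0683]
ee_rot: [[-0.983, -0.183, -0.001], [-0.183, 0.983, 0.002], [0.001, 0.002, -1.0]]
force: [-0.1, -1.2, 2.9]
opening: 0.0003
```

Call:
{"op": "drive_tool", "data": {"translation": [[0,0,0.001]], "angular": [[0,0,0]], "hand": [255]}}

```text
t: 3.95
ee_pos: [0.5059, 0.1824, 0.0673]
ee_rot: [[-0.983, -0.183, -0.001], [-0.183, 0.983, 0.002], [0.001, 0.002, -1.0]]
force: [-1.4, -1.2, 3.7]
opening: 0.0007
```

Call:
{"op": "drive_tool", "data": {"translation": [[0,0,0]], "angular": [[0,0,0]], "hand": [255]}}

```text
t: 4.03
ee_pos: [0.5059, 0.1824, 0.0673]
ee_rot: [[-0.983, -0.183, -0.001], [-0.183, 0.983, 0.002], [0.001, 0.002, -1.0]]
force: [-0.7, -0.2, 3.2]
opening: 0.0004
```

Key 1 gave no force until the tip was at about 54.3 mm, then jumped to about 3 N, so it sits low and firm. Now on to key 2.

Call:
{"op": "drive_tool", "data": {"translation": [[0,0,-0.01],[0,0,-0.008],[0,-0.027,0],[0,-0.027,0],[0,0,0]], "angular": [[0,0,0],[0,0,0],[0,0,0],[0,0,0],[0,0,0]], "hand": [255,255,255,255,255]}}

```text
t: 4.45
ee_pos: [0.5169, 0.1294, 0.0891]
ee_rot: [[-0.982, -0.187, 0.001], [-0.187, 0.982, 0.002], [-0.002, 0.002, -1.0]]
force: [0.3, 1.0, 0.5]
opening: 0.0004
```

Tip at 75 mm; for an up key I need to stop at about 56.5 mm.

Call:
{"op": "drive_tool", "data": {"translation": [[0.001,0.0005,0.008],[0,0,0.005],[0,0,0]], "angular": [[0,0,0],[0,0,0],[0,0,0]], "hand": [255,255,255]}}

```text
t: 4.7
ee_pos: [0.5169, 0.1298, 0.0771]
ee_rot: [[-0.983, -0.184, 0.004], [-0.184, 0.983, 0.003], [-0.005, 0.002, -1.0]]
force: [-0.4, 0.6, -0.3]
opening: 0.0003
```

Call:
{"op": "drive_tool", "data": {"translation": [[0,0,0.002],[0,0,0]], "angular": [[0,0,0],[0,0,0]], "hand": [255,255]}}

```text
t: 4.87
ee_pos: [0.5162, 0.131, 0.0744]
ee_rot: [[-0.983, -0.185, 0.003], [-0.185, 0.983, 0.003], [-0.004, 0.003, -1.0]]
force: [-1.2, 0.4, 0.2]
opening: 0.0005
```

Call:
{"op": "drive_tool", "data": {"translation": [[0,0,0.0015],[0,0,0]], "angular": [[0,0,0],[0,0,0]], "hand": [255,255]}}

```text
t: 5.03
ee_pos: [0.5159, 0.132, 0.0725]
ee_rot: [[-0.982, -0.187, 0.003], [-0.187, 0.982, 0.003], [-0.003, 0.003, -1.0]]
force: [-0.6, 0.3, 0.2]
opening: 0.0002
```

Call:
{"op": "drive_tool", "data": {"translation": [[0,-0.001,0.0015],[0,0,0]], "angular": [[0,0,0],[0,0,0]], "hand": [255,255]}}

```text
t: 5.2
ee_pos: [0.5162, 0.1316, 0.0709]
ee_rot: [[-0.982, -0.188, 0.003], [-0.188, 0.982, 0.003], [-0.003, 0.003, -1.0]]
force: [0.1, -0.9, 1.2]
opening: 0.0006
```

Call:
{"op": "drive_tool", "data": {"translation": [[0,0,0.001],[0,0,0]], "angular": [[0,0,0],[0,0,0]], "hand": [255,255]}}

```text
t: 5.37
ee_pos: [0.5162, 0.1316, 0.07]
ee_rot: [[-0.982, -0.188, 0.003], [-0.188, 0.982, 0.003], [-0.003, 0.003, -1.0]]
force: [-0.3, -0.0, 1.9]
opening: 0.0007
```

Key 2 gives about 1.9 N at 56 mm, so it is up. On to key 3.

Call:
{"op": "drive_tool", "data": {"translation": [[0,0,-0.008],[0,0,-0.007],[0.001,-0.0275,0],[0.001,-0.0275,0],[0,0,0]], "angular": [[0,0,0],[0,0,0],[0,0,0],[0,0,0],[0,0,0]], "hand": [255,255,255,255,255]}}

```text
t: 5.78
ee_pos: [0.5255, 0.0769, 0.088]
ee_rot: [[-0.982, -0.191, 0.005], [-0.191, 0.982, 0.003], [-0.005, 0.002, -1.0]]
force: [-0.0, 0.3, -0.5]
opening: 0.0008
```

Call:
{"op": "drive_tool", "data": {"translation": [[0,0,0.007],[0,0,0.003],[0,0,0]], "angular": [[0,0,0],[0,0,0],[0,0,0]], "hand": [255,255,255]}}

```text
t: 6.03
ee_pos: [0.5263, 0.0768, 0.0788]
ee_rot: [[-0.982, -0.188, 0.007], [-0.188, 0.982, 0.004], [-0.008, 0.003, -1.0]]
force: [0.0, 0.5, -0.1]
opening: 0.0007
```

Call:
{"op": "drive_tool", "data": {"translation": [[0,0,0.004],[0,0,0]], "angular": [[0,-0.3,0],[0,0,0]], "hand": [255,255]}}

```text
t: 6.2
ee_pos: [0.5259, 0.0781, 0.0742]
ee_rot: [[-0.982, -0.19, 0.012], [-0.19, 0.982, 0.005], [-0.013, 0.003, -1.0]]
force: [0.2, 0.5, -0.6]
opening: 0.0005
```

Call:
{"op": "drive_tool", "data": {"translation": [[0,0,0.002],[0,0,0]], "angular": [[0,0,0],[0,0,0]], "hand": [255,255]}}

```text
t: 6.37
ee_pos: [0.5256, 0.0791, 0.0717]
ee_rot: [[-0.982, -0.191, 0.012], [-0.191, 0.982, 0.005], [-0.012, 0.003, -1.0]]
force: [-0.3, -1.4, 0.7]
opening: 0.0004
```

Call:
{"op": "drive_tool", "data": {"translation": [[0,0,0.0015],[0,0,0]], "angular": [[0,0,0],[0,0,0]], "hand": [255,255]}}

```text
t: 6.53
ee_pos: [0.5257, 0.0795, 0.0701]
ee_rot: [[-0.981, -0.192, 0.012], [-0.192, 0.981, 0.005], [-0.013, 0.003, -1.0]]
force: [-0.4, -1.5, 1.2]
opening: 0.0006
```

Call:
{"op": "drive_tool", "data": {"translation": [[0,0,0.001],[0,0,0]], "angular": [[0,0,0],[0,0,0]], "hand": [255,255]}}

```text
t: 6.7
ee_pos: [0.5257, 0.0795, 0.0691]
ee_rot: [[-0.981, -0.192, 0.012], [-0.192, 0.981, 0.005], [-0.012, 0.002, -1.0]]
force: [-0.2, -1.4, 1.7]
opening: 0.0004
```

Call:
{"op": "drive_tool", "data": {"translation": [[0,0,-0.008],[0,0,-0.008],[0.001,-0.028,0],[0.001,-0.028,0],[0,0,0]], "angular": [[0,0,0],[0,0.6,0],[0,0,0],[0,0,0],[0,0,0]], "hand": [255,255,255,255,255]}}

```text
t: 7.12
ee_pos: [0.5348, 0.0241, 0.0875]
ee_rot: [[-0.981, -0.196, 0.001], [-0.196, 0.981, 0.003], [-0.002, 0.003, -1.0]]
force: [0.2, 0.1, 0.6]
opening: 0.0004
```

Call:
{"op": "drive_tool", "data": {"translation": [[0,0,0.007],[0,0,0.003],[0,0,0]], "angular": [[0,0,0],[0,0,0],[0,0,0]], "hand": [255,255,255]}}

```text
t: 7.37
ee_pos: [0.5352, 0.0239, 0.0778]
ee_rot: [[-0.981, -0.193, 0.003], [-0.193, 0.981, 0.004], [-0.004, 0.003, -1.0]]
force: [-0.1, 0.3, -0.6]
opening: 0.0009
```

Key 3 gives about 1.7 N at 55 mm, so it is up. Now key 4.

Call:
{"op": "drive_tool", "data": {"translation": [[0,0,0.004],[0,0,0]], "angular": [[0,0,0],[0,0,0]], "hand": [255,255]}}

```text
t: 7.53
ee_pos: [0.5346, 0.0251, 0.073]
ee_rot: [[-0.981, -0.194, 0.002], [-0.194, 0.981, 0.004], [-0.003, 0.004, -1.0]]
force: [-0.1, -0.5, 0.5]
opening: 0.0007
```

Call:
{"op": "drive_tool", "data": {"translation": [[0,0,0.002],[0,0,0]], "angular": [[0,0,0],[0,0,0]], "hand": [255,255]}}

```text
t: 7.7
ee_pos: [0.5345, 0.026, 0.0706]
ee_rot: [[-0.981, -0.195, 0.002], [-0.195, 0.981, 0.004], [-0.002, 0.003, -1.0]]
force: [-0.5, -1.6, 0.9]
opening: 0.0005
```

Call:
{"op": "drive_tool", "data": {"translation": [[0,0,0.0015],[0,0,0]], "angular": [[0,0,0],[0,0,0]], "hand": [255,255]}}

```text
t: 7.87
ee_pos: [0.5346, 0.0264, 0.0691]
ee_rot: [[-0.981, -0.196, 0.002], [-0.196, 0.981, 0.004], [-0.002, 0.003, -1.0]]
force: [-0.7, -1.3, 2.0]
opening: 0.0001
```

Key 4 gives about 2 N at 55 mm, so it is up. That makes key 1 the latched one. I lift and go back to it.

Call:
{"op": "drive_tool", "data": {"translation": [[0,0,-0.01],[0,0,-0.012],[0,0,0],[0,0.025,0],[0,0.035,0]], "angular": [[0,0,0],[0,0,0],[0,0,0],[0,0,0],[0,0,0]], "hand": [255,255,255,255,255]}}

```text
t: 8.28
ee_pos: [0.5246, 0.0827, 0.0949]
ee_rot: [[-0.982, -0.19, 0.005], [-0.19, 0.982, 0.004], [-0.005, 0.003, -1.0]]
force: [-0.1, 0.0, -0.4]
opening: 0.0004
```

Call:
{"op": "drive_tool", "data": {"translation": [[-0.001,0.035,0],[-0.001,0.035,0],[0,0.02,0],[0,0,0],[0,0,0]], "angular": [[0,0,0],[0,0,0],[0,0,0],[0,0,0],[0,0,0]], "hand": [255,255,255,255,255]}}

```text
t: 8.7
ee_pos: [0.5091, 0.1795, 0.0989]
ee_rot: [[-0.981, -0.192, 0.01], [-0.192, 0.981, 0.006], [-0.011, 0.004, -1.0]]
force: [0.2, 0.6, 0.2]
opening: 0.0006
```

Call:
{"op": "drive_tool", "data": {"translation": [[0.003,0.004,0.012],[0,0,0.01],[0,0,0],[0,0,0]], "angular": [[0,0,0],[0,0.5,0],[0,0,0],[0,0,0]], "hand": [255,255,255,255]}}

```text
t: 9.03
ee_pos: [0.5069, 0.1804, 0.0773]
ee_rot: [[-0.982, -0.191, 0.003], [-0.191, 0.982, 0.005], [-0.004, 0.004, -1.0]]
force: [-0.2, 0.1, -0.1]
opening: 0.0004
```

Call:
{"op": "drive_tool", "data": {"translation": [[0,0,0.003],[0,0,0.003],[0,0,0]], "angular": [[0,0,0],[0,0,0],[0,0,0]], "hand": [255,255,255]}}

```text
t: 9.28
ee_pos: [0.5079, 0.1783, 0.0711]
ee_rot: [[-0.982, -0.188, 0.003], [-0.188, 0.982, 0.005], [-0.004, 0.004, -1.0]]
force: [0.4, 0.1, -0.3]
opening: 0.0001
```

Call:
{"op": "drive_tool", "data": {"translation": [[0.0015,0.005,0],[0,0,0.003],[0,0,0.003],[0,0,0]], "angular": [[0,0,0],[0,0,0],[0,0,0],[0,0,0]], "hand": [255,255,255,255]}}

```text
t: 9.62
ee_pos: [0.506, 0.1829, 0.0654]
ee_rot: [[-0.982, -0.187, 0.004], [-0.187, 0.982, 0.005], [-0.005, 0.004, -1.0]]
force: [-0.6, -1.7, 3.2]
opening: 0.0005
```

Call:
{"op": "drive_tool", "data": {"translation": [[0,0,0.002],[0,0,0]], "angular": [[0,0,0],[0,0,0]], "hand": [255,255]}}

```text
t: 9.78
ee_pos: [0.5061, 0.1829, 0.0635]
ee_rot: [[-0.982, -0.188, 0.004], [-0.188, 0.982, 0.004], [-0.005, 0.004, -1.0]]
force: [-0.5, -2.1, 3.0]
opening: 0.0006
```

Call:
{"op": "drive_tool", "data": {"translation": [[0,0,0.001],[0,0,0.001],[0,0,0]], "angular": [[0,0,0],[0,0,0],[0,0,0]], "hand": [255,255,255]}}

```text
t: 10.03
ee_pos: [0.5062, 0.1829, 0.0625]
ee_rot: [[-0.982, -0.188, 0.004], [-0.188, 0.982, 0.004], [-0.005, 0.003, -1.0]]
force: [-1.2, -2.1, 4.6]
opening: 0.0007
```

Call:
{"op": "drive_tool", "data": {"translation": [[0,0,0.001],[0,0,0]], "angular": [[0,0,0],[0,0,0]], "hand": [255,255]}}

```text
t: 10.2
ee_pos: [0.5062, 0.1829, 0.0625]
ee_rot: [[-0.982, -0.188, 0.004], [-0.188, 0.982, 0.004], [-0.005, 0.003, -1.0]]
force: [-1.6, -1.3, 3.9]
opening: 0.0005
```

Call:
{"op": "drive_tool", "data": {"translation": [[0,0,0.003],[0,0,0]], "angular": [[0,0,0],[0,0,0]], "hand": [255,255]}}

```text
t: 10.37
ee_pos: [0.5068, 0.1832, 0.0628]
ee_rot: [[-0.982, -0.188, 0.006], [-0.188, 0.982, 0.005], [-0.006, 0.004, -1.0]]
force: [-2.6, -1.1, 3.1]
opening: 0.0005
```

Call:
{"op": "drive_tool", "data": {"translation": [[0,0,-0.012],[0,0,-0.02],[0,0,-0.03],[0,0,-0.03],[0,0,0]], "angular": [[0,0,0],[0,0,0],[0,0,0],[0,0,0],[0,0,0]], "hand": [255,255,255,255,255]}}

```text
t: 10.78
ee_pos: [0.5053, 0.183, 0.1566]
ee_rot: [[-0.982, -0.188, 0.002], [-0.188, 0.982, 0.005], [-0.003, 0.004, -1.0]]
force: [0.4, 0.1, 0.0]
opening: 0.0004
```

```bash
python3 - <<'E'
from station import optics
import cv2,numpy as np
o=[]
for n,(a,b,c,d) in(("scene",(150,290,170,350)),("side",(140,280,170,350))):
    f=optics.camera(n); np.savez(n+"2.npz",**f); o.append(cv2.resize(f["frame"][a:b,c:d],(400,311),interpolation=2))
cv2.imwrite("pics/end.png",np.hstack(o)[:,:,::-1])
E
```

```text
(no output)
```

View pics/end.png

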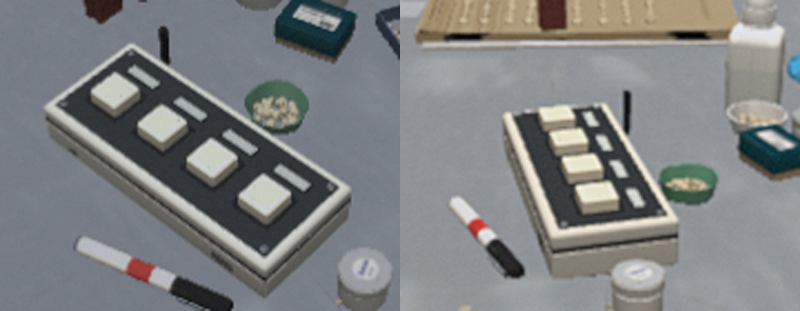

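The keys are clear in both views and the other objects look unmoved. Key 1 appears slightly higher, at (557,116) in the side crop. I repeat the triangulation to check its height.

```bash
python3 - <<'E'
from h import *
C=[];U=[]
for n,seeds in(("scene",[(222,193),(243,207),(265,223),(289,239)]),("side",[(239,192),(245,203),(251,214),(258,228)])):
    c=dict(np.load(n+"2.npz")); c0=dict(np.load(n+"0.npz")); hsv=cv2.cvtColor(c["frame"],cv2.COLOR_RGB2HSV); u=[]
    for s in seeds:
        v=int(np.median(hsv[s[1]-2:s[1]+1,s[0]-1:s[0]+2,2]))
        k,lab,st,cen=cv2.connectedComponentsWithStats((hsv[...,2]>v-22).astype(np.uint8),connectivity=4)
        l=lab[s[1]-1,s[0]]; print(n,st[l],cen[l].round(1)); u.append(cen[l])
    C.append(c);U.append(u)
    d=cv2.absdiff(c["frame"],c0["frame"]).max(2)[150:290,170:350]; y,x=np.where(d>40); print("changed px",len(x),np.c_[x+170,y+150][::max(1,len(x)//12)].tolist())
print(tri(C[0],U[0],C[1],U[1]).round(4))
E
```

```text
scene [212 183  20  15 163] [221.1 190.2]
scene [233 198  20  15 175] [242.3 205.1]
scene [255 213  21  16 190] [264.9 220.7]
scene [278 229  22  17 210] [288.6 237.3]
changed px 219 [[208, 150], [234, 150], [224, 151], [209, 153], [211, 154], [213, 155], [217, 156], [216, 158], [220, 184], [228, 186], [214, 189], [228, 194], [220, 199]]
side [233 188  15   7  76] [240.2 190.7]
side [238 198  16   8  85] [245.4 201.5]
side [243 210  17   8 102] [251.3 213.3]
side [249 222  19   9 118] [258.  226.3]
changed px 111 [[232, 150], [241, 150], [237, 151], [234, 152], [243, 152], [240, 187], [236, 188], [246, 188], [246, 189], [247, 192], [240, 194], [234, 195], [243, 195]]
[[5.059e-01 1.831e-01 5.590e-02 4.000e-04]
 [5.156e-01 1.298e-01 5.590e-02 7.000e-04]
 [5.254e-01 7.650e-02 5.610e-02 8.000e-04]
 [5.353e-01 2.350e-02 5.610e-02 3.000e-04]]
```

All four tops now measure the same height, 55.9 to 56.1 mm, with the same −2 mm offset as before. Only key 1 and the gripper changed between the pictures.

Call:
{"op": "drive_tool", "data": {"translation": [[0,0,-0.02],[0,0,0],[0,0,0],[0,0,0],[0,0,0]], "angular": [[0,0,0],[0,0,0],[0,0,0],[0,0,0],[0,0,0]], "hand": [255,255,255,255,255]}}

```text
t: 11.3
ee_pos: [0.4997, 0.1813, 0.1669]
ee_rot: [[-0.982, -0.188, -0.011], [-0.188, 0.982, 0.001], [0.011, 0.003, -1.0]]
force: [0.5, -0.5, 0.5]
opening: 0.0003
```

```bash
python3 -c "
from station import order; print(order.sign_off())"
```

```text
the job is handed in; nothing more can be done
None
```

The job is handed in: key 1, the leftmost, was the latched one. I pressed it fully down and it popped up. The hand-in gives no verdict, so the result rests on my own checks.

- **Taps, left to right:** key 1 gave nothing until the tip was at about 54 mm, then about 3 N. Keys 2, 3 and 4 gave way softly from about 58 mm, with 1.7 to 2 N at 55 to 56 mm. None of them was pushed in more than about 3 mm.
- **Press:** key 1 went down until it stopped, at a measured tip height of about 48.5 mm and 4 to 4.6 N. A further push did not lower it. The arm then lifted clear, with the tip about 150 mm above the table.
- **Last checks:** in the final pictures all four tops measure 55.9 to 56.1 mm. Key 1 measured 52.5 mm at the start. Comparing the first and last pictures of the box area, only key 1 and the gripper had changed.
- **Disagreement:** the measured heights are about 2 mm below the stated 58 mm for every key. That is within the camera calibration, and it was the same for keys 2 to 4 before and after.
- **Force readings:** they are noisy by about 0.5 to 1 N, with sideways readings of up to about 2.6 N while touching the keys.

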